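# Lift a washed bronze bush out of the drip tray with tongs

## Task

Take up the spring tongs from the bench, close their rubber tips on the washed flanged bush (the one with the wide collar at its foot) that stands in the drip tray, lift it and keep holding it upright over the tray, a good 10 cm above the bench, so that it can drip off: finish while holding it there in the tongs. The gripper itself must not touch the bush; leave the two plain bushes standing where they are, and nothing else on the bench may be knocked about.

Things in the scene. Friction and masses are not known exactly. Their poses are not given: they have to be found in the camera images.
- tongs: Spring tongs of bright stainless strip bent to a U, lying on their edges: 217 mm long, 20 mm high as they lie, 0.10 kg. Origin: on the long centre line, at the underside, at the place to grip (dark ribs outside the legs). x points along the tongs to the tips, z up. Bow's end at x = -129 mm, tips' grip at x = 75 mm, noses end at x = 88 mm. At rest 60 mm over the outsides of the legs at the origin.
- tongs_left: The tongs' leg on +y with its rubber tip: strip 3 mm thick, 20 mm high (nose and rubber 16 mm, from 2 to 18 mm above the underside). Origin: where it bends at the bow, 110 mm behind the tongs' origin, 17.5 mm to the side. It springs: 46 to 50 mm over both legs' outsides at the origin carries the tongs with open tips (about 5 N); at 38 mm the legs are parallel and meet a 26 mm barrel (about 10 N).
- tongs_right: The leg on -y, mirror image of the left one. Every newton on the legs beyond those 10 N gives 0.6 N at the tips: a squeeze of 18 to 25 N across the legs at the tongs' origin holds a bush firmly.
- tongs_jaws (a point): The point midway between the rubber tips at half their height: 75 mm ahead of the tongs' origin, 10 mm above the underside. The tips are shallow upright Vs, 25 mm long; the gap between them is 58 mm at rest and 38 mm when the legs are squeezed to 48 mm at the origin.
- flanged_bush: The bush to lift: turned bronze, standing on its collar in the tray, 36 mm tall, barrel 26 mm across with an 18 mm bore, collar at the foot 44 mm across and 5 mm thick; about 0.13 kg. Origin: centre of the underside, z up its axis.
- plain_bush_a: A bronze bush 26 mm across and 36 mm tall without a collar, standing in the same row in the tray. Origin: centre of the underside.
- plain_bush_b: Another such plain bush in the row.
- tray: Shallow stainless drip tray fixed to the bench, 130 mm (x) by 270 mm (y), rim 10 mm high, floor 3 mm above the bench, wire handles at both ends of y. The three bushes stand in a row along its y, some 78 mm apart. Origin: centre of the underside; x points away from the robot within 20 degrees.
- bronze_ring: Bystander: large turned bronze ring lying flat beyond the tray, to the left, 120 mm across, 26 mm thick. Origin: centre of the underside.
- caliper: Bystander: digital caliper lying flat near the robot, 150 mm long, 13 mm high. Origin: under its middle.
- marker_pen: Bystander: dark marker pen, 135 mm long, 15 mm high, lying between the tongs and the tray. Origin: under its middle.
- torch: Bystander: black pocket torch lying down, 98 mm long, 32 mm across. Origin: under its middle.
- safety_glasses: Bystander: clear safety glasses with a black frame, 135 mm wide, 40 mm high, right of the tray. Origin: under the middle of the lenses.
- parts_brush: Bystander: wooden parts brush, 190 mm long, 20 mm high, lying near the robot to the right. Origin: under its middle.
- wash_bottle: Bystander: white bottle, 68 mm across, 190 mm tall, on the far left. Origin: centre of the underside.

How it is judged (in metres and radians):
On the way, in this order (a step that is already met when the one before it is completed fails the run):
1. the tongs are taken up off the bench in the gripper (height (world z) of tongs above 0.03 m and contact force between the fingers and tongs above 0.5 N), for 0.2 s.
2. both tips of the tongs are closed on the flanged bush (contact force between each of tongs_left, tongs_right and flanged_bush above 1 N), for 0.2 s.
At the end, for the whole second after the job is handed in: The flanged bush is held in the tongs: both tips press on it, both legs are in the fingers, its underside over 80 mm above the bench, within 20 degrees of upright, still, inside the tray's outline; gripper and arm do not touch it. The plain bushes stand within 15 mm of their places (height (world z) of flanged_bush above 0.08 m and angle between flanged_bush's own z axis and vertical below 0.35 rad and linear speed of flanged_bush below 0.03 m/s and x of flanged_bush in the frame of tray between -0.065 and 0.065 m and y of flanged_bush in the frame of tray between -0.135 and 0.135 m and contact force between each of tongs_left, tongs_right and flanged_bush above 0.5 N and contact force between the fingers and tongs_left above 0.5 N and contact force between the fingers and tongs_right above 0.5 N and contact force between each of the fingers, the arm and flanged_bush below 0.1 N and contact force between tray and tongs below 0.1 N and distance of each of plain_bush_a, plain_bush_b from where it was at the start of the episode below 0.015 m and angle between each of plain_bush_a, plain_bush_b's own z axis and vertical below 0.2 rad); the arm keeps its last pose, push and grip.
It fails at once if the gripper or arm touches the flanged bush (contact force between any of the fingers, the arm and flanged_bush above 0.3 N).
It fails at once if the flanged bush is knocked over (angle between flanged_bush's own z axis and vertical above 0.7 rad).
It fails at once if a plain bush is pushed away by more than 15 mm or tipped (distance of any of plain_bush_a, plain_bush_b from where it was at the start of the episode above 0.015 m or angle between any of plain_bush_a, plain_bush_b's own z axis and vertical above 0.4 rad).
It fails at once if something else on the bench is knocked more than 30 mm from its place (distance of any of bronze_ring, caliper, marker_pen, torch, safety_glasses, parts_brush, wash_bottle from where it was at the start of the episode above 0.03 m).
It also fails if it takes over 42 s, if anything falls off the work surface, if the arm or the gripper's body presses on something with over 40 N, if the wrist force passes 120 N, or if a joint passes its speed limit or range.

## Robot

A 6-joint arm with a two-finger parallel gripper is mounted at the origin on the work surface. World frame = base frame: x ahead of the robot, y to its left, z up, the work surface at z = 0. Lengths are in mm, angles in rad, forces in N, time in s.
With the tool pointing down it reaches from about 400 to 925 mm from the base axis. Payload 12.5 kg.
Tool frame: the origin (TCP) lies midway between the tips of the shut fingers; the grasp point (between the pads) lies 19 mm behind it; z points along the fingers, y is the line along which they close (so a half turn about z gives the same grasp; the last joint's range is limited). The gripper opens to 95 mm and grips with 3 to 60 N. Pads are 20 mm wide; open, the fingers measure 119 mm over their backs; the gripper's body (75 mm by 180 mm) begins 59 mm behind the grasp point.
Start: joints at [1.157, 0.491, 1.559, -0, 1.092, -0.106], TCP at [189.335, 595.65, 214.661] pointing down, gripper open.
Joint ranges: [-3.1, 3.1], [-0.84, 2.19], [0.05, 2.79], [-1.13, 4.28], [0.06, 2.93], [-2.69, 2.69]. Speed limits (rad/s): [2.22, 2.22, 2.79, 3.14, 3.14, 3.14].

## Interface

Orientations are given as [roll, pitch, yaw] about the fixed x, y, z axes, in that order (R = Rz(yaw) Ry(pitch) Rx(roll)).
In Python, from cell import state, viewer, env, models gives the robot as it stands. The module is installed in compiled form; this text tells all that it offers.
- The arm moves only by the tool arm_command, never from a script. Its argument "rows" is a list of rows, each a list of 2 entries, a list of its own where there are three numbers: the shift along the tool's x, y, z normalised to -1 to 1, where 1 is 0.25 m, then the turn about the tool's z normalised to -1 to 1, where 1 is pi rad. A call has exactly 5 rows; each row shifts and turns the commanded pose from where the row before left it, along the tool's axes as they then stand; what a row does not reach is not made up. A row lasts 1/10 s, in which the tool goes at most 50 mm and 8.59 degrees, less where a joint would pass 70% of its speed; a pose out of reach is approached as far as the arm can. A call with a number of a shift or a turn outside -1 to 1 is refused whole. A call with a gripper value outside its range is refused whole. "claw" is the opening, from 0 (shut) to 1 (fully open), set as the call begins (left out, the last holds). The fingers move at their own pace and stop on an object; the grip force is fixed at half the most. Time passes only in rows, so rows that do not move let the fingers close, or fill a call up. It gives the time, the measured TCP pose, the force, the opening and the grip force at its end, in the units of the state.
- state(): the state, without advancing time (a new reading comes with each control period).
- viewer.read_camera(name): name is "scene" or "top" or "wrist"; returns (picture, depth): 400x640x3 uint8, red, green, blue; 400x640 float32, mm along the optical axis (not along the pixel's ray), 0 where there is no reading.
- viewer.get_calibration(name): a dict with "camera_matrix" (3x3 intrinsics, pixels), "world_to_cam" (4x4, takes a point from world to camera coordinates). Camera axes: x right, y up, looking along -z (the intrinsics and any distortion apply to the point x, -y, -z); pixel columns grow to the right and rows downward; lengths in mm; the calibration is good to about 2 mm. A picture is of the moment at which its call begins: read the wrist's pose just before it. get_calibration takes no time and is no camera call; for the wrist camera it gives the pose at the moment of the call.
- env.job_done(): hands the job in; it is judged then, once.
Trained networks look in the newest picture that a camera, given by its name, has taken for a name from the list of things; names that differ only in an ending like _2 or _b are one class to them, and where a whole thing is asked for, a point or a joint stands for the part that bears it (a point fixed in the world has none). Each returns a list of dicts, best first, with "confidence" (0 to 1); they miss things now and then, are a little off and sometimes report something else, mostly with a low value. They report only what shows in the picture. A call takes as long as a camera call.
- models.search_frame(camera, label): "position" ([x, y, z] in mm, in world coordinates, good to about 4 mm: the middle of the surface that is visible of it).
- models.mark_of(camera, label): "position" ([x, y, z] in mm, in world coordinates, good to about 4 mm: a listed point, or the origin of a listed thing).
The state is a dict: "t": time; "joints": joint angles; "qvel": joint speeds; "tau": joint torques, N m; "eef_pos": TCP position; "tcp_rot": TCP orientation; "ft_force": force on the tool from outside, world axes, zero at the start; "moment": the same for the moment, N m; "opening": opening from 0.0 (shut) to 1.0 (fully open); "grip_force": force on a finger pad.
Only numpy, scipy, OpenCV 4.12 (cv2) and the standard library are available. Lean on these libraries where they do the work, as an engineer would, in place of code of your own. Each camera call takes 0.05 s, during which the arm holds its last target. There are 200 camera calls.

## Working session

There is one attempt and no reset: what is moved stays moved. The work goes in short steps, Python scripts to look and compute and a tool call to move; the robot and the scene stay as the last step left them, time stands still between calls to the robot, and variables do not carry over. Pictures are saved under pics/ and viewed, at most 10 in all, crops included, and the job is handed in when it is done.

Besides the shell and the picture viewer there is one more tool, called after ">>>" as name(argument=value, ...) on one line, values as JSON. arm_command: Moves the arm, as the interface text tells. Scaled input: -1 to 1 covers 0.25 m each way for a shift and pi rad each way for a turn. Its arguments: {"type":"object","properties":{"rows":{"type":"array","items":{"type":"array"}},"claw":{"type":"number"}},"required":["rows"]}

```bash
mkdir -p pics; python3 - <<'E'
from cell import state,viewer,env,models
import cv2,numpy as np
s=state();print({k:np.round(v,3).tolist() for k,v in s.items()})
ims=[]
for c in["top","scene"]:
    p,d=viewer.read_camera(c);np.savez(f"pics/{c}.npz",p=p,d=d,**viewer.get_calibration(c));ims.append(p[...,::-1])
    cv2.imwrite(f"pics/{c}1.png",p[...,::-1])
for c in["top","scene"]:
  for l in["tongs","tongs_left","tongs_right","tongs_jaws","flanged_bush","plain_bush_a","tray","marker_pen","caliper","parts_brush"] if c=="top" else ["tongs","tongs_jaws","flanged_bush"]:
    print(c,l,[(np.round(r["position"]).tolist(),round(r["confidence"],2)) for r in models.mark_of(c,l)][:4])
E
```

```text
{'t': 0.0, 'joints': [1.157, 0.492, 1.559, -0.0, 1.092, -0.106], 'qvel': [-0.0, -0.001, 0.001, -0.0, -0.001, 0.0], 'tau': [-0.003, -61.264, -25.818, 0.069, 0.048, -0.0], 'eef_pos': [189.235, 595.397, 214.09], 'tcp_rot': [-3.141, -0.0, 2.834], 'ft_force': [0.124, -0.1, -0.23], 'moment': [-0.02, -0.026, -0.002], 'grip_force': 0.0, 'opening': 0.999}
top tongs [([542.0, 282.0, -5.0], 0.74)]
top tongs_left [([435.0, 303.0, 6.0], 0.64)]
top tongs_right [([432.0, 267.0, -1.0], 0.72), ([512.0, 103.0, -2.0], 0.56), ([534.0, -428.0, -1.0], 0.28)]
top tongs_jaws [([620.0, 280.0, 11.0], 0.76), ([663.0, 460.0, 1.0], 0.67)]
top flanged_bush [([636.0, -179.0, 3.0], 0.64)]
top plain_bush_a [([610.0, -25.0, 5.0], 0.6)]
top tray [([627.0, -103.0, -1.0], 0.78), ([372.0, 70.0, 1.0], 0.51)]
top marker_pen [([662.0, 458.0, 2.0], 0.6), ([514.0, 107.0, 1.0], 0.53)]
top caliper [([368.0, 70.0, 3.0], 0.66)]
top parts_brush [([375.0, -401.0, 0.0], 0.93), ([546.0, 286.0, -6.0], 0.56)]
scene tongs [([544.0, 284.0, 4.0], 0.88), ([532.0, -430.0, 2.0], 0.74)]
scene tongs_jaws [([617.0, 282.0, 8.0], 0.67)]
scene flanged_bush [([637.0, -180.0, 3.0], 0.63)]
```

View pics/top1.png

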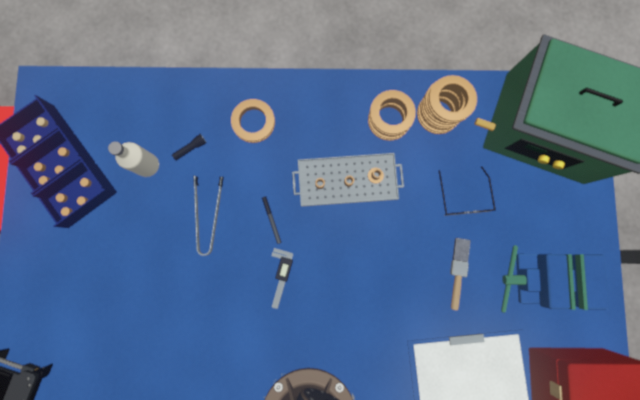

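The top view shows the tongs lying with legs at px (195–222, 178–254), bow towards the robot. The flanged bush is rightmost in the tray at (376,175), with plain bushes at (320,184) and (349,181).

```bash
cat > h.py <<'E'
import numpy as np,cv2
from cell import state,viewer,env,models
def wrap(a): return (a+np.pi)%(2*np.pi)-np.pi
def plan(x,y,z,yaw,vmax=45,minrows=5):
    s=state();p=np.array(s["eef_pos"]);yw=s["tcp_rot"][2]
    D=np.array([x,y,z])-p;dy=wrap(yaw-yw)
    n=max(int(np.ceil(max(np.linalg.norm(D)/vmax,abs(dy)/0.14))),minrows);n=-(-n//5)*5
    print("pos",np.round(p,1),"rot",np.round(s["tcp_rot"],3),"t",s["t"],"D",np.round(D,1),"dyaw",round(dy,3))
    R=[]
    for i in range(n):
        c,q=np.cos(yw),np.sin(yw);d=D/n
        l=[c*d[0]+q*d[1],q*d[0]-c*d[1],-d[2]]
        R.append([[round(float(v)/250,4) for v in l],round(float(-dy/n/np.pi),4)]);yw+=dy/n
    for i in range(0,n,5): print(R[i:i+5])
def cal(c):
    k=viewer.get_calibration(c);return np.array(k["camera_matrix"]),np.array(k["world_to_cam"])
def ray(K,T,uv,z):
    "pixels -> world points at height z"
    uv=np.atleast_2d(uv).astype(float);R,t=T[:3,:3],T[:3,3]
    d=np.c_[(uv[:,0]-K[0,2])/K[0,0],-(uv[:,1]-K[1,2])/K[1,1],-np.ones(len(uv))]@R
    o=-R.T@t;return o+d*((z-o[2])/d[:,2])[:,None]
E
python3 - <<'E'
from h import *
f=np.load("pics/top.npz");p=f["p"].astype(int);K,T=f["camera_matrix"],f["world_to_cam"]
m=((p[...,2]-p[...,0])<40)
m[:170]=0;m[262:]=0;m[:,:188]=0;m[:,228:]=0
v,u=np.nonzero(m);w=ray(K,T,np.c_[u,v],15)
L=w[(w[:,1]>w[:,1].mean())];
for lo in range(400,650,25):
    q=w[(w[:,0]>=lo)&(w[:,0]<lo+25)]
    if len(q):print(lo,len(q),q[:,1].min().round(1),q[:,1].max().round(1),((q[:,1].min()+q[:,1].max())/2).round(1))
print(w.min(0),w.max(0))
# tray
m=((p.max(2)-p.min(2))<30);m[:145]=0;m[215:]=0;m[:,:298]=0;m[:,396:]=0
v,u=np.nonzero(m);w=ray(K,T,np.c_[u,v],8)[:,:2].astype(np.float32);print(cv2.minAreaRect(w))
plan(535,282,190,np.pi-0.06)
E
```

```text
400 24 267.4 299.7 283.6
425 42 262.7 303.5 283.1
450 41 260.7 307.3 284.0
475 44 256.7 308.3 282.5
500 41 254.6 309.6 282.1
525 46 250.5 313.4 281.9
550 41 248.4 314.5 281.4
575 35 246.5 315.6 281.1
600 53 242.3 319.5 280.9
625 8 242.7 319.7 281.2
[416.7960616 242.3460402  15.       ] [629.56252201 319.72199652  15.        ]
((626.0006713867188, -103.02297973632812), (129.6689453125, 272.5047912597656), 4.546476364135742)
pos [189.3 595.6 214.7] rot [ 3.141 -0.     2.834] t 0.75 D [ 345.7 -313.6  -24.7] dyaw 0.248
[[[-0.1132, -0.0518, 0.0066], -0.0053], [[-0.1123, -0.0536, 0.0066], -0.0053], [[-0.1114, -0.0555, 0.0066], -0.0053], [[-0.1105, -0.0573, 0.0066], -0.0053], [[-0.1095, -0.0591, 0.0066], -0.0053]]
[[[-0.1085, -0.0609, 0.0066], -0.0053], [[-0.1075, -0.0627, 0.0066], -0.0053], [[-0.1065, -0.0645, 0.0066], -0.0053], [[-0.1054, -0.0662, 0.0066], -0.0053], [[-0.1043, -0.068, 0.0066], -0.0053]]
[[[-0.1031, -0.0697, 0.0066], -0.0053], [[-0.102, -0.0714, 0.0066], -0.0053], [[-0.1008, -0.0731, 0.0066], -0.0053], [[-0.0996, -0.0747, 0.0066], -0.0053], [[-0.0983, -0.0763, 0.0066], -0.0053]]
```

>>> arm_command(rows=[[[-0.113,-0.052,0.007],-0.0062],[[-0.112,-0.054,0.007],-0.0062],[[-0.111,-0.056,0.007],-0.0062],[[-0.11,-0.058,0.007],-0.0062],[[-0.109,-0.06,0.007],-0.0062]], claw=1)

```text
t: 1.25
eef_pos: [305.3, 490.4, 205.9]
tcp_rot: [3.141, 0.0, 2.932]
ft_force: [-0.3, 0.2, -0.0]
opening: 1.002
grip_force: 0.0
```

>>> arm_command(rows=[[[-0.108,-0.061,0.007],-0.0062],[[-0.107,-0.063,0.007],-0.0062],[[-0.106,-0.065,0.007],-0.0062],[[-0.105,-0.067,0.007],-0.0062],[[-0.103,-0.069,0.007],-0.0062]])

```text
t: 1.75
eef_pos: [421.9, 387.7, 197.2]
tcp_rot: [3.141, 0.0, 3.029]
ft_force: [0.4, 0.0, -0.2]
opening: 1.0
grip_force: 0.0
```

>>> arm_command(rows=[[[-0.102,-0.071,0.007],-0.0062],[[-0.101,-0.073,0.007],-0.0062],[[-0.1,-0.074,0.007],-0.0062],[[-0.099,-0.076,0.007],-0.0062],[[-0.098,-0.077,0.007],-0.0062]])

```text
t: 2.25
eef_pos: [539.8, 285.9, 188.4]
tcp_rot: [3.141, 0.0, 3.127]
ft_force: [-0.6, -0.1, -0.5]
opening: 0.998
grip_force: 0.0
```

```bash
python3 - <<'E'
from h import *
p,d=viewer.read_camera("wrist");K,T=cal("wrist");np.savez("pics/w1.npz",p=p,d=d,K=K,T=T);cv2.imwrite("pics/w1.png",p[...,::-1])
for l in["tongs","tongs_jaws"]:print(l,[(np.round(r["position"]).tolist(),round(r["confidence"],2)) for r in models.mark_of("wrist",l)][:4])
plan(543.5,281.9,60,np.pi-0.014)
E
```

```text
tongs []
tongs_jaws []
pos [539.7 285.8 188.1] rot [-3.142 -0.     3.123] t 2.4 D [   3.8   -3.9 -128.1] dyaw 0.004
[[[-0.0031, -0.003, 0.1025], -0.0003], [[-0.0031, -0.003, 0.1025], -0.0003], [[-0.0031, -0.003, 0.1025], -0.0003], [[-0.0031, -0.003, 0.1025], -0.0003], [[-0.0031, -0.003, 0.1025], -0.0003]]
```

View pics/w1.png

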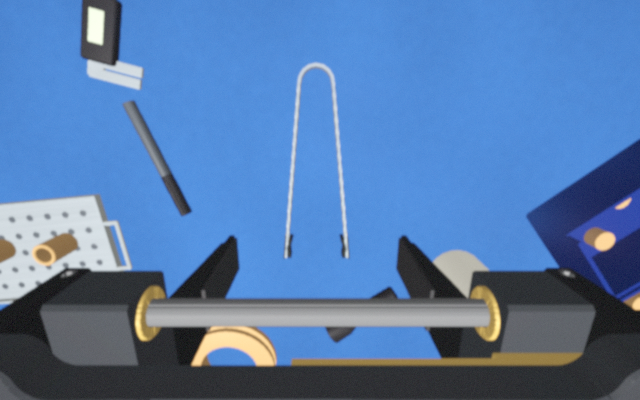

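The wrist view shows the tongs centred between the fingers: bow at (316,65), tips at (288,255) and (346,255). I'll refine from this.

```bash
python3 - <<'E'
from h import *
f=np.load("pics/w1.npz");p=f["p"].astype(int);K,T=f["K"],f["T"]
m=((p[...,2]-p[...,0])<60);m[:55]=0;m[264:]=0;m[:,:275]=0;m[:,360:]=0
v,u=np.nonzero(m);w=ray(K,T,np.c_[u,v],18)
for lo in range(400,650,25):
    q=w[(w[:,0]>=lo)&(w[:,0]<lo+25)]
    if len(q):print(lo,len(q),q[:,1].min().round(1),q[:,1].max().round(1),((q[:,1].min()+q[:,1].max())/2).round(1))
print(w.min(0),w.max(0))
E
```

```text
400 132 268.9 296.2 282.6
425 222 262.0 302.3 282.1
450 197 259.0 304.4 281.7
475 180 255.9 306.7 281.3
500 173 253.8 309.0 281.4
525 172 250.5 311.5 281.0
550 165 247.1 312.9 280.0
575 153 244.9 315.5 280.2
600 223 241.4 318.2 279.8
625 94 240.9 318.3 279.6
[418.24789473 240.92753013  18.        ] [634.48369033 318.31361361  18.        ]
```

>>> arm_command(rows=[[[-0.0045,-0.004,0.13],0],[[-0.0045,-0.004,0.13],0],[[-0.0045,-0.004,0.13],0],[[-0.0045,-0.004,0.13],0],[[-0.0045,-0.004,0.11],0]])

```text
t: 2.9
eef_pos: [543.2, 282.6, 29.6]
tcp_rot: [-3.142, -0.001, 3.127]
ft_force: [0.7, -0.5, 0.7]
opening: 1.0
grip_force: 0.0
```

```bash
python3 - <<'E'
from h import *
plan(545.5,281,3.5,np.pi-0.015)
E
```

```text
pos [543.2 282.6  29.6] rot [-3.142e+00 -1.000e-03  3.127e+00] t 2.9 D [  2.3  -1.6 -26.1] dyaw -0.0
[[[-0.0018, -0.0012, 0.0208], 0.0], [[-0.0018, -0.0012, 0.0208], 0.0], [[-0.0018, -0.0012, 0.0208], 0.0], [[-0.0018, -0.0012, 0.0208], 0.0], [[-0.0018, -0.0012, 0.0208], 0.0]]
```

>>> arm_command(rows=[[[-0.002,-0.001,0.02],0],[[-0.002,-0.001,0.02],0],[[-0.002,-0.001,0.02],0],[[-0.002,-0.001,0.02],0],[[-0.001,-0.001,0.02],0]])

```text
t: 3.4
eef_pos: [547.0, 280.7, 6.5]
tcp_rot: [3.141, 0.001, 3.126]
ft_force: [-0.3, -0.9, 0.6]
opening: 1.003
grip_force: 0.0
```

>>> arm_command(rows=[[[0,0,0],0],[[0,0,0],0],[[0,0,0],0],[[0,0,0],0],[[0,0,0],0]], claw=0.5)

```text
t: 3.9
eef_pos: [546.8, 280.6, 6.1]
tcp_rot: [3.141, 0.001, 3.126]
ft_force: [0.1, 1.1, 1.0]
opening: 0.637
grip_force: 1.3
```

>>> arm_command(rows=[[[0,0,0],0],[[0,0,0],0],[[0,0,0],0],[[0,0,0],0],[[0,0,0],0]])

```text
t: 4.4
eef_pos: [546.8, 280.6, 6.1]
tcp_rot: [3.141, 0.001, 3.126]
ft_force: [-0.6, 1.5, 3.7]
opening: 0.502
grip_force: 6.8
```

Gripping works, but I'd like the fingers deeper. I'll reopen slightly, lower 3 mm and close again.

>>> arm_command(rows=[[[0,0,0],0],[[0,0,0],0],[[0,0,0.004],0],[[0,0,0.004],0],[[0,0,0.005],0]], claw=0.75)

```text
t: 4.9
eef_pos: [546.5, 280.4, 2.3]
tcp_rot: [-3.141, -0.0, 3.126]
ft_force: [0.4, 0.5, -0.1]
opening: 0.745
grip_force: 0.0
```

>>> arm_command(rows=[[[0,0,0],0],[[0,0,0],0],[[0,0,0],0],[[0,0,0],0],[[0,0,0],0]], claw=0.495)

```text
t: 5.4
eef_pos: [546.6, 280.5, 2.6]
tcp_rot: [3.142, -0.0, 3.126]
ft_force: [0.3, 0.1, -0.9]
opening: 0.499
grip_force: 5.4
```

>>> arm_command(rows=[[[0,0,-0.02],0],[[0,0,-0.04],0],[[0,0,-0.06],0],[[0,0,-0.08],0],[[0,0,-0.08],0]])

```text
t: 5.9
eef_pos: [546.7, 280.5, 74.6]
tcp_rot: [3.141, 0.001, 3.126]
ft_force: [-0.1, -0.4, -0.8]
opening: 0.496
grip_force: 5.5
```

```bash
python3 - <<'E'
from h import *
for c in["wrist","scene"]:
    p,d=viewer.read_camera(c);K,T=cal(c);np.savez(f"pics/{c}2.npz",p=p,d=d,K=K,T=T);cv2.imwrite(f"pics/{c}2.png",p[...,::-1])
    for l in["tongs_jaws","flanged_bush"]:print(c,l,[(np.round(r["position"],1).tolist(),round(r["confidence"],2)) for r in models.mark_of(c,l)][:3])
s=state();print(s["eef_pos"],s["opening"],s["grip_force"],s["t"],s["tcp_rot"])
E
```

```text
wrist tongs_jaws []
wrist flanged_bush []
scene tongs_jaws [([615.1, 277.3, 82.6], 0.54), ([633.0, -178.0, 4.4], 0.54)]
scene flanged_bush [([634.5, -179.0, 5.1], 0.56), ([543.0, 280.7, 75.1], 0.26)]
[546.26509521 280.35141865  72.17303541] 0.49507913170175794 5.52552804350853 6.2 [-3.14137428e+00 -7.49254239e-04  3.12594268e+00]
```

View pics/wrist2.png

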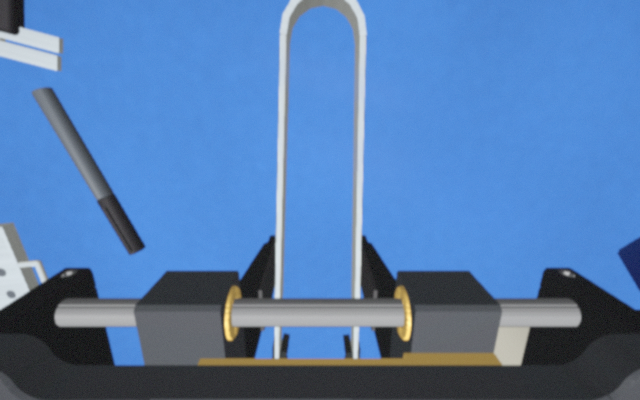

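View pics/scene2.png

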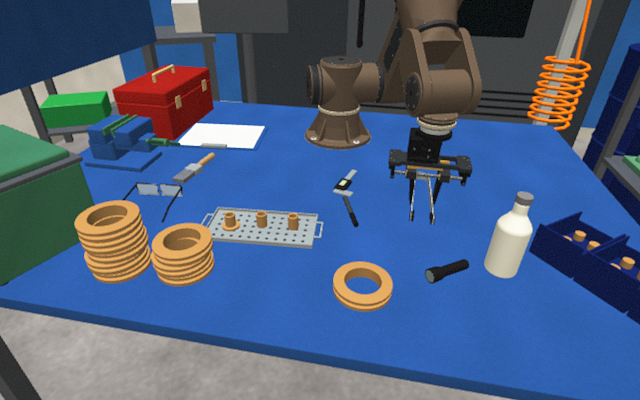

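The tongs are up and level between the fingers, with tips at about (413,220) and (432,220) in the scene view; the flanged bush is at (230,222). Next I'll locate the bush precisely from both cameras.

```bash
python3 - <<'E'
from h import *
from scipy.optimize import least_squares
def cloud(f,k):
    p=f["p"].astype(int);d=f["d"];K,T=(f["K"],f["T"]) if "K" in f else (f["camera_matrix"],f["world_to_cam"])
    v,u=np.mgrid[:400,:640];Z=d
    c=np.stack([(u-K[0,2])/K[0,0]*Z,-(v-K[1,2])/K[1,1]*Z,-Z],-1)
    w=(c-T[:3,3])@T[:3,:3];m=(p[...,0]-p[...,2]>35)&(d>0)
    return w[m],np.c_[u[m],v[m]],K,T
for n in["top","scene2"]:
    w,uv,K,T=cloud(np.load(f"pics/{n}.npz"),n)
    for bx,by in[(635,-179),(620,-103),(610,-25)]:
        s=np.hypot(w[:,0]-bx,w[:,1]-by)<40;q=w[s]
        t=ray(K,T,uv[s],39);c=ray(K,T,uv[s],6)
        print(n,s.sum(),"cloud mean",q.mean(0).round(1),"z",q[:,2].min().round(),q[:,2].max().round(),
          "ctr c(z6)",((c.min(0)+c.max(0))/2)[:2].round(1),"t(z39)",((t.min(0)+t.max(0))/2)[:2].round(1),
          "hi",np.round((q[q[:,2]>34].min(0)+q[q[:,2]>34].max(0))/2,1) if (q[:,2]>34).any() else None)
        cam=-T[:3,:3].T@T[:3,3]
print(cam)
for c in["top","scene"]:
    print(c,[(np.round(r["position"],1).tolist(),round(r["confidence"],2)) for r in models.mark_of(c,"flanged_bush")][:2]) if c=="scene" else (viewer.read_camera(c),print([np.round(r["position"],1).tolist() for r in models.mark_of(c,"flanged_bush")]))
plan(500,-185,110,np.pi+0.08)
E
```

```text
top 167 cloud mean [ 634.7 -178.8   18.3] z -1.0 44.0 ctr c(z6) [ 638.1 -181.7] t(z39) [ 631.7 -176.7] hi [ 638.2 -179.8   39.1]
top 47 cloud mean [ 617.6 -105.3   34.8] z 6.0 42.0 ctr c(z6) [ 622.  -107.9] t(z39) [ 616. -105.] hi [ 617.3 -105.1   39. ]
top 44 cloud mean [610.8 -26.6  35.4] z 19.0 45.0 ctr c(z6) [615.7 -27.4] t(z39) [609.9 -26.8] hi [610.3 -26.9  39.6]
scene2 243 cloud mean [ 643.7 -177.8   19.3] z 2.0 41.0 ctr c(z6) [ 622.4 -186.4] t(z39) [ 665.4 -165.8] hi [ 640.3 -180.8   37.4]
scene2 152 cloud mean [ 625.2 -102.6   25.3] z 4.0 40.0 ctr c(z6) [ 597.9 -113.2] t(z39) [642.3 -96.8] hi [ 620.8 -104.7   37. ]
scene2 157 cloud mean [618.3 -24.   25.6] z 5.0 40.0 ctr c(z6) [590.  -31.2] t(z39) [635.  -19.4] hi [613.7 -24.8  36.8]
[1374.53196586  173.69188814  582.4324835 ]
[[635.4, -180.4, 4.2]]
scene [([634.5, -179.0, 5.1], 0.56), ([543.0, 280.7, 75.1], 0.26)]
pos [546.3 280.4  71.9] rot [-3.141e+00 -1.000e-03  3.126e+00] t 6.35 D [ -46.3 -465.4   38.1] dyaw 0.096
[[[0.0104, -0.1243, -0.0102], -0.002], [[0.0112, -0.1242, -0.0102], -0.002], [[0.012, -0.1241, -0.0102], -0.002], [[0.0128, -0.1241, -0.0102], -0.002], [[0.0136, -0.124, -0.0102], -0.002]]
[[[0.0144, -0.1239, -0.0102], -0.002], [[0.0152, -0.1238, -0.0102], -0.002], [[0.0159, -0.1237, -0.0102], -0.002], [[0.0167, -0.1236, -0.0102], -0.002], [[0.0175, -0.1235, -0.0102], -0.002]]
[[[0.0183, -0.1234, -0.0102], -0.002], [[0.0191, -0.1232, -0.0102], -0.002], [[0.0199, -0.1231, -0.0102], -0.002], [[0.0207, -0.123, -0.0102], -0.002], [[0.0214, -0.1229, -0.0102], -0.002]]
```

>>> arm_command(rows=[[[0.005,-0.08,-0.01],-0.002],[[0.011,-0.124,-0.01],-0.002],[[0.012,-0.124,-0.01],-0.002],[[0.013,-0.124,-0.01],-0.002],[[0.014,-0.124,-0.01],-0.002]])

```text
t: 6.85
eef_pos: [532.2, 135.4, 84.7]
tcp_rot: [-3.142, -0.001, -3.125]
ft_force: [0.1, 0.6, -1.8]
opening: 0.495
grip_force: 5.5
```

>>> arm_command(rows=[[[0.014,-0.124,-0.01],-0.002],[[0.015,-0.124,-0.01],-0.002],[[0.016,-0.124,-0.01],-0.002],[[0.017,-0.124,-0.01],-0.002],[[0.018,-0.124,-0.01],-0.002]])

```text
t: 7.35
eef_pos: [516.6, -20.2, 97.3]
tcp_rot: [3.141, -0.001, -3.094]
ft_force: [1.0, 0.1, -1.4]
opening: 0.496
grip_force: 5.5
```

>>> arm_command(rows=[[[0.018,-0.123,-0.01],-0.002],[[0.019,-0.123,-0.01],-0.002],[[0.02,-0.123,-0.01],-0.002],[[0.021,-0.123,-0.01],-0.002],[[0.021,-0.12,-0.01],-0.002]])

```text
t: 7.85
eef_pos: [501.0, -174.5, 109.8]
tcp_rot: [3.141, -0.001, -3.063]
ft_force: [-0.4, -0.2, -0.9]
opening: 0.494
grip_force: 5.5
```

```bash
python3 - <<'E'
from h import *
plan(500,-186.4,26,np.pi+0.08)
E
```

```text
pos [ 501.  -174.5  109.8] rot [ 3.141e+00 -1.000e-03 -3.063e+00] t 7.85 D [ -1.  -11.9 -83.8] dyaw 0.001
[[[0.0016, -0.0094, 0.067], -0.0001], [[0.0016, -0.0094, 0.067], -0.0001], [[0.0016, -0.0094, 0.067], -0.0001], [[0.0016, -0.0094, 0.067], -0.0001], [[0.0016, -0.0094, 0.067], -0.0001]]
```

>>> arm_command(rows=[[[0.002,-0.013,0.064],0],[[0.002,-0.013,0.064],0],[[0.002,-0.013,0.064],0],[[0.002,-0.013,0.064],0],[[0.002,-0.013,0.064],0]])

```text
t: 8.35
eef_pos: [500.0, -189.7, 29.0]
tcp_rot: [3.141, -0.001, -3.063]
ft_force: [0.4, 0.6, -1.2]
opening: 0.498
grip_force: 5.5
```

```bash
python3 - <<'E'
from h import *
o=[]
for c,(a,b,e,g) in dict(top=(120,240,310,450),scene=(160,270,140,340)).items():
    p,d=viewer.read_camera(c);K,T=cal(c);np.savez(f"pics/{c}3.npz",p=p,d=d,K=K,T=T)
    i=cv2.resize(p[a:b,e:g,::-1],None,fx=4 if c=="top" else 3.5,fy=4 if c=="top" else 3.5,interpolation=cv2.INTER_CUBIC);cv2.imwrite(f"pics/{c}3.png",i)
    for l in["tongs_jaws","flanged_bush"]:print(c,l,[(np.round(r["position"],1).tolist(),round(r["confidence"],2)) for r in models.mark_of(c,l)][:3])
plan(562.2,-185.9,18.5,np.pi+.08)
E
```

```text
top tongs_jaws [([571.4, -189.2, 40.0], 0.52), ([371.9, -399.2, 0.6], 0.44)]
top flanged_bush [([638.6, -181.6, 1.8], 0.59)]
scene tongs_jaws [([569.0, -187.9, 37.2], 0.63)]
scene flanged_bush [([635.1, -178.7, 2.2], 0.54)]
pos [ 500.5 -189.6   30.7] rot [-3.141e+00  1.000e-03 -3.063e+00] t 8.65 D [ 61.7   3.7 -12.2] dyaw 0.001
[[[-0.0495, -0.0009, 0.0098], -0.0001], [[-0.0495, -0.001, 0.0098], -0.0001], [[-0.0495, -0.001, 0.0098], -0.0001], [[-0.0495, -0.001, 0.0098], -0.0001], [[-0.0495, -0.001, 0.0098], -0.0001]]
```

View pics/top3.png

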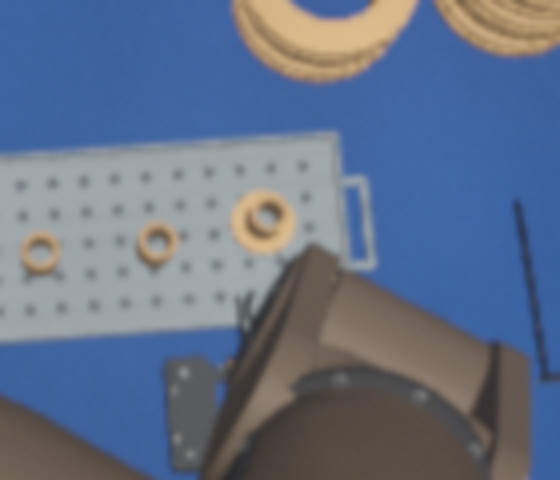

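View pics/scene3.png

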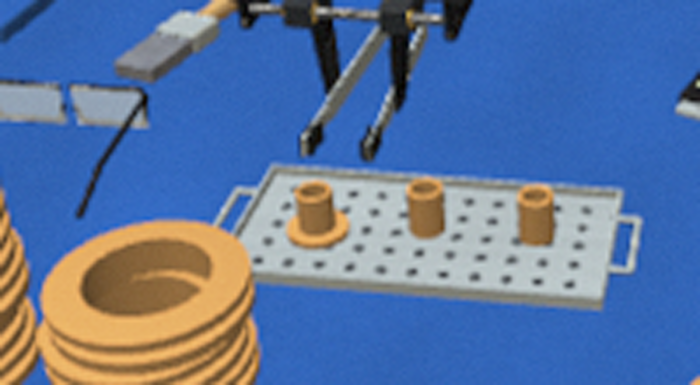

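The scene crop shows both open tips in front of the bush at (312,140) and (373,145), with the flanged bush at (315,190). I'll measure the tips' actual centre against the predicted one.

```bash
python3 - <<'E'
from h import *
f=np.load("pics/scene3.npz");p=f["p"].astype(int);d=f["d"];K,T=f["K"],f["T"]
v,u=np.mgrid[:400,:640]
c=np.stack([(u-K[0,2])/K[0,0]*d,-(v-K[1,2])/K[1,1]*d,-d],-1);w=(c-T[:3,3])@T[:3,:3]
print("px/mm",K[0,0]/d[200,235])
s=state();P=np.array(s["eef_pos"])
def proj(q):
    a=T[:3,:3]@q+T[:3,3];return K[0,2]+K[0,0]*a[0]/-a[2],K[1,2]-K[1,1]*a[1]/-a[2]
e=np.array([np.cos(.08),np.sin(.08),0]);n=np.array([-e[1],e[0],0])
for t in(-21,21):
  for al in(62,87):
    for h in(2,18):
      x=np.array(proj(P+e*(al-1)+n*t+[0,0,-2.5+h]));print(t,al,h,((x-[140,160])*3.5).round())
print("bush top/bot",[((np.array(proj(np.array([636,-180,z])))-[140,160])*3.5).round() for z in(39,3)])
for a,b in[((296,324),(120,160)),((360,386),(122,162))]:
    m=(u>140+a[0]/3.5)&(u<140+a[1]/3.5)&(v>160+b[0]/3.5)&(v<160+b[1]/3.5)&(p.max(2)<75)&(w[...,2]>15)
    q=w[m];print(m.sum(),q.mean(0).round(1),np.median(q,0).round(1),q.min(0).round(1),q.max(0).round(1))
E
```

```text
px/mm 0.35584042320493997
-21 62 2 [318. 140.]
-21 62 18 [316. 122.]
-21 87 2 [308. 157.]
-21 87 18 [306. 139.]
21 62 2 [372. 143.]
21 62 18 [371. 125.]
21 87 2 [364. 161.]
21 87 18 [362. 143.]
bush top/bot [array([313., 187.]), array([319., 228.])]
25 [ 571.  -205.6   37.7] [ 569.4 -205.4   38.6] [ 558.5 -208.6   28.9] [ 585.1 -204.    45.6]
27 [ 571.3 -161.1   37.2] [ 576.  -160.6   37.1] [ 549.8 -166.9   29.7] [ 583.3 -157.3   44.8]
```

Prediction and measurement agree to about 1 mm. Sliding in.

>>> arm_command(rows=[[[-0.04,-0.001,0.016],0],[[-0.04,-0.001,0.016],0],[[-0.04,-0.002,0.016],0],[[-0.04,-0.002,0],0],[[-0.04,-0.002,0],0]])

```text
t: 9.15
eef_pos: [551.2, -187.5, 17.9]
tcp_rot: [3.141, -0.0, -3.063]
ft_force: [0.1, 1.1, -0.8]
opening: 0.496
grip_force: 5.5
```

```bash
python3 - <<'E'
from h import *
plan(562.2,-185.2,18.5,np.pi+.08)
E
```

```text
pos [ 551.2 -187.5   17.9] rot [ 3.141 -0.    -3.063] t 9.15 D [11.   2.3  0.6] dyaw 0.001
[[[-0.0089, 0.0011, -0.0005], -0.0001], [[-0.0089, 0.0011, -0.0005], -0.0001], [[-0.0089, 0.0011, -0.0005], -0.0001], [[-0.0089, 0.0011, -0.0005], -0.0001], [[-0.0089, 0.0011, -0.0005], -0.0001]]
```

>>> arm_command(rows=[[[-0.009,0.001,-0.001],0],[[-0.009,0.001,0],0],[[-0.009,0.001,0],0],[[-0.009,0.001,0],0],[[-0.009,0.001,0],0]])

```text
t: 9.65
eef_pos: [561.3, -185.6, 18.4]
tcp_rot: [3.142, 0.0, -3.063]
ft_force: [-0.1, -0.3, -1.0]
opening: 0.496
grip_force: 5.5
```

```bash
python3 - <<'E'
from h import *
p,d=viewer.read_camera("scene");K,T=cal("scene")
cv2.imwrite("pics/scene4.png",cv2.resize(p[170:260,180:310,::-1],None,fx=6,fy=6,interpolation=cv2.INTER_CUBIC))
print([(np.round(r["position"],1).tolist(),round(r["confidence"],2)) for r in models.mark_of("scene","tongs_jaws")+models.mark_of("scene","flanged_bush")])
s=state();print(s["eef_pos"],s["ft_force"])
E
```

```text
[([629.3, -182.8, 25.8], 0.65), ([633.9, -178.5, 2.7], 0.68), ([534.8, -428.0, 3.1], 0.54)]
[ 561.32061369 -185.57116206   18.3862447 ] [ 0.36307482 -0.05471831 -0.36483505]
```

View pics/scene4.png

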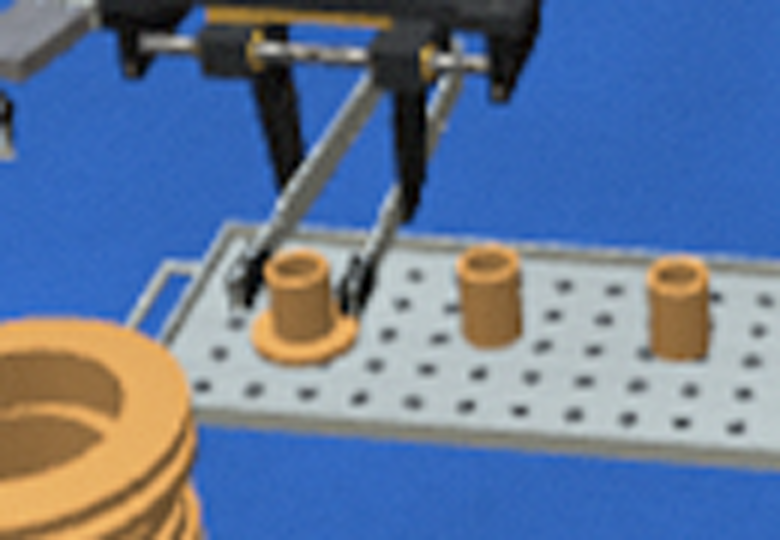

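The tips straddle the barrel evenly: tips at (245,280) and (357,285), barrel centred at (300,290). I'll go 2 mm further forward and close gently.

>>> arm_command(rows=[[[-0.004,0,0],0],[[-0.004,0,0],0],[[0,0,0],0],[[0,0,0],0],[[0,0,0],0]], claw=0.42)

```text
t: 10.3
eef_pos: [563.3, -185.4, 18.4]
tcp_rot: [3.141, 0.0, -3.063]
ft_force: [0.6, 0.8, -1.1]
opening: 0.417
grip_force: 8.8
```

>>> arm_command(rows=[[[0,0,0],0],[[0,0,0],0],[[0,0,0],0],[[0,0,0],0],[[0,0,0],0]], claw=0.38)

```text
t: 10.8
eef_pos: [563.3, -185.4, 18.4]
tcp_rot: [3.142, 0.0, -3.063]
ft_force: [-0.1, -0.6, -0.7]
opening: 0.405
grip_force: 29.9
```

>>> arm_command(rows=[[[0,0,0],0],[[0,0,0],0],[[0,0,0],0],[[0,0,0],0],[[0,0,0],0]], claw=0.35)

```text
t: 11.3
eef_pos: [563.3, -185.4, 18.3]
tcp_rot: [3.141, -0.0, -3.063]
ft_force: [-0.1, 0.2, -0.2]
opening: 0.409
grip_force: 29.9
```

The legs stopped at 38.5 mm, so the tips are on the barrel. Lifting slowly.

>>> arm_command(rows=[[[0,0,-0.01],0],[[0,0,-0.015],0],[[0,0,-0.02],0],[[0,0,-0.02],0],[[0,0,-0.02],0]])

```text
t: 11.8
eef_pos: [563.4, -185.4, 40.2]
tcp_rot: [-3.142, 0.0, -3.063]
ft_force: [0.1, 0.8, -3.0]
opening: 0.408
grip_force: 29.9
```

```bash
python3 - <<'E'
from h import *
p,d=viewer.read_camera("scene")
cv2.imwrite("pics/scene5.png",cv2.resize(p[150:260,180:310,::-1],None,fx=5,fy=5,interpolation=cv2.INTER_CUBIC))
s=state();print(s["eef_pos"],s["ft_force"],s["opening"],s["grip_force"])
E
```

```text
[ 563.67774242 -185.52195337   40.91430159] [ 1.06325983 -0.50698848 -0.80112826] 0.41027819055526954 29.936639070510864
```

View pics/scene5.png

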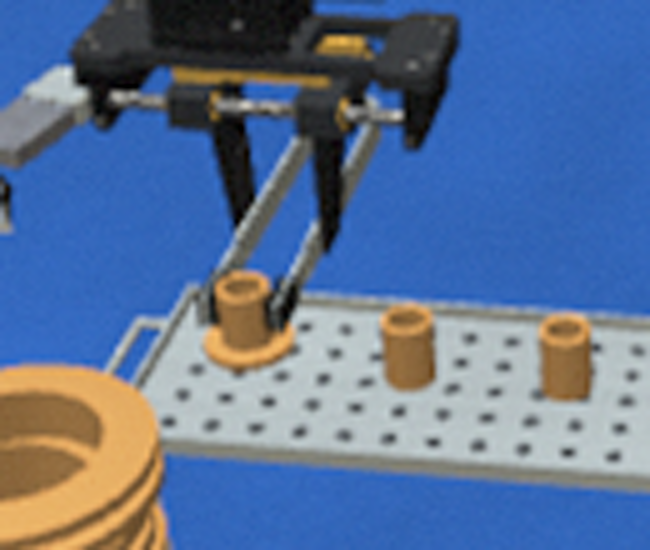

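The bush hangs upright in the tips at (243,320), clear of the tray. Continuing the lift.

>>> arm_command(rows=[[[0,0,-0.03],0],[[0,0,-0.04],0],[[0,0,-0.05],0],[[0,0,-0.05],0],[[0,0,-0.05],0]])

```text
t: 12.35
eef_pos: [563.4, -185.4, 96.0]
tcp_rot: [-3.141, 0.001, -3.063]
ft_force: [0.6, -0.7, -2.2]
opening: 0.409
grip_force: 29.9
```

>>> arm_command(rows=[[[0,0,-0.05],0],[[0,0,-0.05],0],[[0,0,-0.04],0],[[0,0,-0.03],0],[[0,0,-0.01],0]])

```text
t: 12.85
eef_pos: [563.5, -185.5, 140.5]
tcp_rot: [-3.141, 0.001, -3.063]
ft_force: [0.0, -0.1, -2.3]
opening: 0.407
grip_force: 29.9
```

>>> arm_command(rows=[[[0,0,0],0],[[0,0,0],0],[[0,0,0],0],[[0,0,0],0],[[0,0,0],0]])

```text
t: 13.35
eef_pos: [563.2, -185.4, 139.4]
tcp_rot: [3.141, -0.0, -3.063]
ft_force: [0.4, 0.1, -2.1]
opening: 0.406
grip_force: 29.9
```

```bash
python3 - <<'E'
from h import *
p,d=viewer.read_camera("scene")
cv2.imwrite("pics/scene6.png",cv2.resize(p[110:260,170:310,::-1],None,fx=4,fy=4,interpolation=cv2.INTER_CUBIC))
print([(np.round(r["position"],1).tolist(),round(r["confidence"],2)) for r in models.mark_of("scene","flanged_bush")])
s=state();print(s["eef_pos"],s["ft_force"],s["opening"],s["grip_force"])
E
```

```text
[([789.9, 159.4, -1.9], 0.64), ([370.6, -400.6, 3.1], 0.63), ([634.4, -178.5, 120.9], 0.57)]
[ 563.25717615 -185.37996882  139.49050838] [-0.24286987 -0.1658707  -2.51098439] 0.40319035607695425 29.93651121854782
```

View pics/scene6.png

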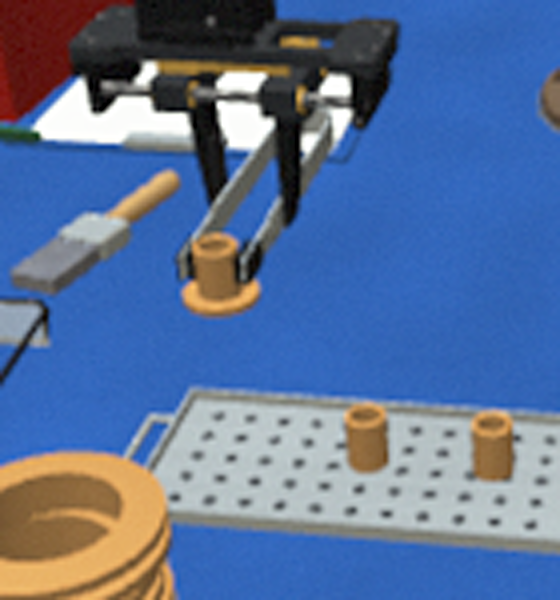

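The bush is held upright at (217,270), about 121 mm above the bench over the tray. Both plain bushes still stand in place at (367,437) and (493,445). Handing in.

```bash
python3 -c "
from cell import env;print(env.job_done())"
```

```text
the job is handed in; nothing more can be done
None
```

The job is handed in: the tongs hold the flanged bush upright over the tray, about 120 mm above the bench, and the last camera picture shows both plain bushes still standing; the interface returned no verdict.

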